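# Space divider plates along a rail with a gauge

## Task

Set equal gaps between the three divider plates on the rail with the spacing gauge as it is set: hold the gauge by its tab, drop it over the first sliding plate with its thick foot on the fixed end plate's side, draw that plate up until the foot is felt to bear snugly on the end plate and hold it there for a moment, then step the gauge on and set the second sliding plate from the first in the same way without shifting the first. Press the foot on with no more than a few newtons, then stand the gauge back on the bench, upright and clear of the rail, and leave the other things alone.

Things in the scene. Friction and masses are not known exactly. Their poses are not given: they have to be found in the camera images.
- rail: fixed aluminium rail, 250 mm long, 40 wide, 22 high. Origin: centre of its underside; y along the rail toward the fixed end plate, x across, z up. On it stand three plywood plates in steel saddles, each 12 mm thick along y, 70 mm wide along x, top edge 80 mm above the bench and rounded (radius 6 mm), flat faces from 28 to 74 mm above the bench.
- end_plate: the fixed end plate, 105 mm from the rail's middle toward its +y end, a steel bracket behind it on the outer side. Origin: middle of its top edge; axes as the rail's.
- plate_1: first sliding plate, next to the end plate toward -y of the rail. Origin: middle of its top edge; axes as the rail's. Slides along the rail only, against about 4.5 N of friction, and stays where left. Starts 50 to 80 mm from the end plate (origin to origin); rightly set, somewhere from 34 to 47 mm, as the gauge gives.
- plate_2: second sliding plate, beyond plate_1 toward -y of the rail. Origin: middle of its top edge; axes as the rail's. Slides like plate_1 (about 4.5 N). Starts 50 to 130 mm from plate_1 (origin to origin); rightly set, as far from plate_1 as plate_1 is from the end plate.
- midway (a point): top of a small steel marker (10 x 8 mm) deep in the rail's slot, 20 mm above the bench; linked under the rail to plate_2, it always stays midway between the end plate and plate_2, so with equal gaps plate_1 stands right above it. Not to be handled.
- gauge: loose gauge, 0.16 to 0.31 kg, an upside-down U 36 mm deep (x), y within 50 degrees of the rail's. Origin on its underside. Along y: hook leg -23.5 to -15.5 mm, slot -15.5 to +0.5 (16 wide, 32 high), foot from +0.5 with a steel shoe as outer face, locked anywhere from +18.5 to +31.5, unmeasured: foot 18 to 31 thick, to be felt. Bridge 32 to 42 mm up, tab 42 to 88.
- gauge_grip (a point): middle of the gauge's grip tab, 66 mm above its underside; tab 20 mm thick along the gauge's y (grip across this), 34 mm along x. In use the slot sits over a plate (2 mm play each side), foot toward the end plate; pulled along rail +y the hook draws the plate until the foot bears on the plate before: gap = foot + 4 mm play.
- hex_key: bystander: black L-shaped hex key, 99 x 36 x 8 mm, lying near the robot; origin at its underside.
- tape_measure: bystander: tape measure, 84 x 32 x 65 mm high; origin at its underside.
Not all that is in view belongs to the job. Of the things shaped like the gauge, the aluminium one is meant.

How it is judged:
On the way, in this order (a step that is already met when the one before it is completed fails the run):
1. plate_1 drawn up snug: the gauge bears on both the end plate and plate_1 (over 1.5 N each) for 0.25 s (contact force between gauge and end_plate above 1.5 N and contact force between gauge and plate_1 above 1.5 N and y of plate_1 in the frame of end_plate between -0.049 and -0.0325 m), for 0.25 s.
2. plate_2 drawn up snug: the gauge bears on both plate_1 and plate_2 (over 1.5 N each), gaps equal, for 0.25 s (contact force between gauge and plate_1 above 1.5 N and contact force between gauge and plate_2 above 1.5 N and y of plate_1 in the frame of end_plate between -0.049 and -0.0325 m and y of plate_1 in the frame of midway between -0.0015 and 0.0015 m), for 0.25 s.
At the end, for the whole second after the job is handed in: plate_1 lies midway between the end plate and plate_2 within 1.5 mm, 32.5 to 49 mm from the end plate; the gauge stands upright on the bench, at rest and released, its centre more than 60 mm from the rail's centre line or 155 mm from its middle along it (y of plate_1 in the frame of end_plate between -0.049 and -0.0325 m and y of plate_1 in the frame of midway between -0.0015 and 0.0015 m and height (world z) of gauge below 0.006 m and angle between gauge's own z axis and vertical below 0.1 rad and linear speed of gauge below 0.02 m/s and (x of gauge in the frame of rail above 0.06 m or x of gauge in the frame of rail below -0.06 m or y of gauge in the frame of rail above 0.155 m or y of gauge in the frame of rail below -0.155 m)); the robot touches nothing.
It fails at once if the gauge is pressed on the fixed end plate with more than 8 N (contact force between gauge and end_plate above 8 N).
It fails at once if the gauge is pressed on a sliding plate with more than 25 N (contact force between gauge and plate_1 above 25 N or contact force between gauge and plate_2 above 25 N).
It fails at once if the fingers push a sliding plate directly (contact force between the fingers and plate_1 above 2 N or contact force between the fingers and plate_2 above 2 N).
It fails at once if a bystander is moved more than 20 mm (distance of any of hex_key, tape_measure from where it was at the start of the episode above 0.02 m).
It also fails if it takes over 66 s, if anything falls off the work surface, if the arm or the gripper's body presses on something with over 40 N, if the wrist force passes 120 N, or if a joint passes its speed limit or range.

## Robot

A 6-joint arm with a two-finger parallel gripper is mounted at the origin on the work surface; the furniture and walls round the work are solid. World frame = base frame: x ahead of the robot, y to its left, z up, the work surface at z = 0. Lengths are in m, angles in rad, forces in N, time in s.
With the tool pointing down it reaches from about 0.35 to 0.85 m from the base axis. Payload 8.1 kg.
Tool frame: the origin (TCP) lies between the finger pads; the fingertips stand 14 mm ahead of it and the grasp point (between the pads) lies 5 mm behind it (robot.tip_reach is the z of the fingertips in the tool frame, in m); z points along the fingers, y is the line along which they close (so a half turn about z gives the same grasp; the last joint's range is limited). The gripper opens to 93 mm and grips with 3 to 60 N. Pads are 15 mm wide; open, the fingers measure 128 mm over their backs; the gripper's body (75 mm by 188 mm) begins 65 mm behind the grasp point.
Start: joints at [-1.231, 0.13, 1.488, -0, 1.523, -0.085], TCP at [0.247, -0.547, 0.194] pointing down, gripper open.
Joint ranges: [-2.96, 2.96], [-0.89, 2.26], [0.02, 2.5], [-1.34, 4.48], [0, 2.73], [-2.66, 2.66]. Speed limits (rad/s): [2.39, 2.39, 2.79, 3.14, 3.14, 3.14].

## Interface

Orientations are given as a rotation vector (axis times angle).
In Python, from plant import robot gives the robot as it stands. The module is installed in compiled form; this text tells all that it offers.
- The arm moves only by the shell command python3 -m handwheel 'ROWS' [FORCE]. ROWS is JSON, a list of rows, each a list of 7 numbers: the closure, from -1 (fully open) to 1 (shut), then the shift along the tool's x, y, z each as a share of 100 cm, from -1 to 1, then the turn, a rotation vector about the tool's x, y, z each as a share of 180 degrees, from -1 to 1. In form: [[grip, tx, ty, tz, rx, ry, rz], ...]. A call has 1 to 20 rows; each row is the pose to reach, as a shift and turn from the pose commanded when the call began, along the tool's axes at that moment, turning the shorter way round; what a row does not reach only later rows make up. A row lasts 1/8 s, in which the tool goes at most 62.5 mm and 10.7 degrees, less where a joint would pass 70% of its speed; a pose out of reach is approached as far as the arm can. A call with a number of a shift or a turn outside -1 to 1 is refused whole. A call with a gripper value outside its range is refused whole. The fingers move at their own pace and stop on an object; FORCE is the grip in N (left out, the last holds). Time passes only in rows, so rows that repeat a pose let the fingers close. It gives the time, the measured TCP pose, the force, the opening and the grip force at its end, in the units of the state.
- robot.read_state(): the state, without advancing time (a new reading comes with each control period).
- robot.read_camera(name): name is "scene" or "side" or "wrist"; returns a dict with "frame" (480x640x3 uint8, red, green, blue), "fx", "fy", "cx", "cy" (pixels), "rvec" (rotation vector, rad) and "tvec" (3), from world to camera coordinates, as OpenCV has them; the wrist camera has in their place "T_tool_cam" (4x4, takes a point from camera to tool coordinates, whose origin is the TCP and whose axes are the flange's). Camera axes: x right, y down, z forward; pixel columns grow to the right and rows downward; lengths in m; the calibration is good to about 2 mm. A picture is of the moment at which its call begins: read the wrist's pose just before it. There is no depth.
- robot.close_job(): hands the job in; it is judged then, once.
Trained networks look in a picture, given as the dict that the camera call returned (one of the last four; its "shot" number tells which), for a name from the list of things; names that differ only in an ending like _2 or _b are one class to them, and where a whole thing is asked for, a point or a joint stands for the part that bears it (a point fixed in the world has none). Each returns a list of dicts, best first, with "conf" (0 to 1); they miss things now and then, are a little off and sometimes report something else, mostly with a low value. They report only what shows in the picture. A call takes as long as a camera call. They do not tell look-alikes from the thing itself.
- robot.regions_of(picture, name): "mask" (480x640 bool, what is visible of it) and "rect" ([left, top, right, bottom] in pixels, round what is visible of it).
The state is a dict: "t": time; "q": joint angles; "dq": joint speeds; "joint_torque": joint torques, N m; "tool_pos": TCP position; "orientation": TCP orientation; "force": force on the tool from outside, world axes, zero at the start; "wrist_torque": the same for the moment, N m; "opening": finger opening in m; "gripper_force": force on a finger pad.
Only numpy, scipy, OpenCV 4.12 (cv2) and the standard library are available. Lean on these libraries where they do the work, as an engineer would, in place of code of your own. Each camera call takes 0.05 s, during which the arm holds its last target. There are 200 camera calls.

## Working session

There is one attempt and no reset: what is moved stays moved. The work goes in short steps, Python scripts to look and compute and a shell command to move; the robot and the scene stay as the last step left them, time stands still between calls to the robot, and variables do not carry over. Pictures are saved under pics/ and viewed, at most 12 in all, crops included, and the job is handed in when it is done.

```bash
mkdir -p pics; cat > h.py <<'E'
import numpy as np, cv2
from plant import robot
from scipy.spatial.transform import Rotation as R
def save(p,n): cv2.imwrite('pics/'+n,cv2.cvtColor(p['frame'],cv2.COLOR_RGB2BGR))
def ext(p,st=None):
    if 'rvec' in p: return R.from_rotvec(np.ravel(p['rvec'])).as_matrix(),np.ravel(p['tvec'])
    T=np.eye(4);T[:3,:3]=R.from_rotvec(st['orientation']).as_matrix();T[:3,3]=st['tool_pos']
    C=np.linalg.inv(T@np.array(p['T_tool_cam']));return C[:3,:3],C[:3,3]
def ray(p,u,v,z,st=None):
    M,t=ext(p,st);o=-M.T@t;d=M.T@np.array([(u-p['cx'])/p['fx'],(v-p['cy'])/p['fy'],1.])
    return o+d*(z-o[2])/d[2]
def proj(p,X,st=None):
    M,t=ext(p,st);c=(M@np.atleast_2d(X).T).T+t
    return np.c_[p['fx']*c[:,0]/c[:,2]+p['cx'],p['fy']*c[:,1]/c[:,2]+p['cy']]
E
python3 - <<'E'
from h import *
st=robot.read_state();print(st)
for n in ['scene','side','wrist']:
    p=robot.read_camera(n);save(p,n+'0.png')
    for k in ['gauge','end_plate','plate_1','rail','hex_key','tape_measure']:
        print(n,k,[(round(r['conf'],2),[int(a) for a in r['rect']]) for r in robot.regions_of(p,k)][:4])
    if n!='wrist': M,t=ext(p);print(-M.T@t,M[2])
E
```

```text
{'t': 0.0, 'q': array([-1.23140780e+00,  1.31138635e-01,  1.48929955e+00, -3.04683262e-05,
        1.52299584e+00, -8.53857090e-02]), 'dq': array([ 0.00143616,  0.00062173,  0.00141618,  0.00214507, -0.00110487,
        0.00048533]), 'joint_torque': array([ 6.58323188e-05, -5.59848797e+01, -4.91749871e+01,  7.67670991e-02,
        3.59538943e-02, -1.57915438e-04]), 'tool_pos': array([ 0.24707736, -0.54608035,  0.19288982]), 'orientation': array([-3.06922042e+00, -6.61846881e-01,  4.13531889e-04]), 'force': array([ 0.20230227, -0.66309387, -0.27987214]), 'wrist_torque': array([ 0.01021669, -0.09089257,  0.00750587]), 'gripper_force': 0.0, 'opening': 0.09278682040420125}
scene gauge [(0.9, [365, 295, 394, 332]), (0.87, [343, 240, 371, 291]), (0.59, [225, 208, 246, 252])]
scene end_plate [(0.67, [204, 244, 228, 289])]
scene plate_1 [(0.63, [239, 233, 264, 277]), (0.59, [272, 222, 295, 266])]
scene rail [(0.71, [201, 225, 323, 291])]
scene hex_key [(0.53, [253, 324, 312, 350])]
scene tape_measure []
[0.032788   0.35107047 0.44507804] [ 0.57915778 -0.69268933 -0.42983458]
side gauge [(0.9, [255, 232, 286, 289]), (0.64, [241, 186, 270, 242]), (0.61, [420, 196, 443, 242]), (0.58, [195, 212, 221, 268])]
side end_plate [(0.63, [349, 168, 387, 189])]
side plate_1 [(0.7, [341, 215, 386, 247]), (0.68, [343, 189, 384, 218])]
side rail [(0.83, [343, 163, 387, 287])]
side hex_key [(0.63, [226, 194, 280, 207])]
side tape_measure [(0.94, [317, 310, 369, 389]), (0.54, [241, 188, 267, 246])]
[ 0.34354333 -0.95097401  0.69075561] [ 0.16906887  0.74814832 -0.64163058]
wrist gauge []
wrist end_plate []
wrist plate_1 []
wrist rail []
wrist hex_key []
wrist tape_measure []
```

View pics/scene0.png

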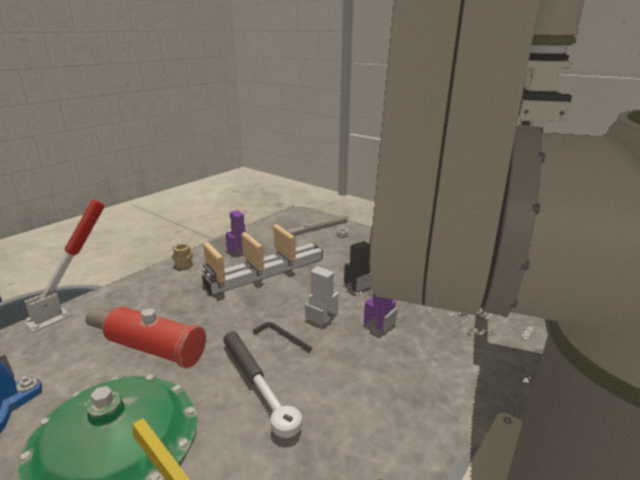

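View pics/side0.png

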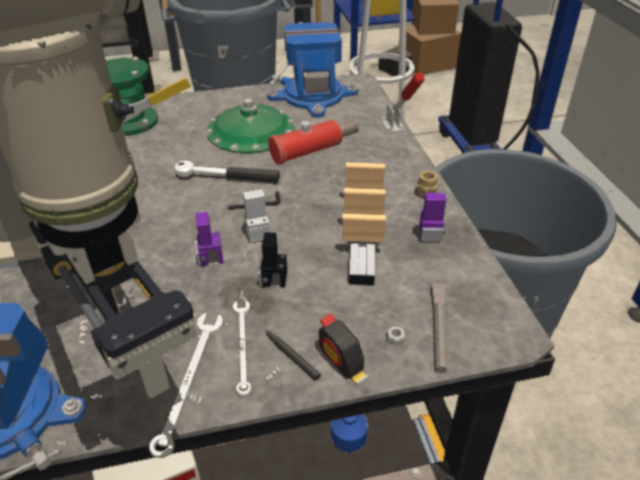

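```bash
python3 - <<'E'
from h import *
s=robot.read_camera('side');c=robot.read_camera('scene')
print(s['fx'])
for n,u,v in [('end',365,166),('p1',364,191),('p2',364,217)]: print(n,ray(s,u,v,.08).round(4))
for n,u,v in [('end',214,246),('p1',253,236),('p2',284,228)]: print(n,'sc',ray(c,u,v,.08).round(4))
print('gauge',ray(s,255,193,.088).round(4),ray(c,322,270,.088).round(4))
w=robot.read_camera('wrist');print(np.round(w['T_tool_cam'],3),w['fx'],w['cx'],w['cy'])
for p,b,f in [(s,(180,150,460,300),'a'),(c,(190,200,410,340),'b')]:
    x0,y0,x1,y1=b
    cv2.imwrite('pics/'+f+'.png',cv2.resize(cv2.cvtColor(p['frame'][y0:y1,x0:x1],cv2.COLOR_RGB2BGR),None,fx=2.8,fy=2.8,interpolation=cv2.INTER_CUBIC))
# top masks
for p,n in[(s,'side'),(c,'scene')]:
  for k in ['end_plate','plate_1']:
    for r in robot.regions_of(p,k): 
        ys,xs=np.nonzero(r['mask']);print(n,k,r['conf'],xs.mean(),ys.mean(),r['rect'])
E
```

```text
602.7473570571718
end [ 0.621  -0.0893  0.08  ]
p1 [ 0.5982 -0.1615  0.08  ]
p2 [ 0.5785 -0.2292  0.08  ]
end sc [ 0.6317 -0.0887  0.08  ]
p1 sc [ 0.6072 -0.1642  0.08  ]
p2 sc [ 0.5862 -0.2296  0.08  ]
gauge [ 0.4158 -0.1346  0.088 ] [ 0.4143 -0.1353  0.088 ]
[[ 0.001 -0.956 -0.294  0.082]
 [ 1.     0.001  0.001  0.001]
 [-0.    -0.294  0.956 -0.191]
 [ 0.     0.     0.     1.   ]] 376.0254074982796 319.72928588028185 239.6037785571715
side end_plate 0.67 364.83092783505157 175.4742268041237 [346.9, 168.3, 388.1, 191.5]
side end_plate 0.15 341.5301020408163 348.48214285714283 [316.1, 310.3, 366.9, 387.6]
side plate_1 0.74 363.7878495660559 200.8900675024108 [343.6, 187.2, 383.1, 217.0]
side plate_1 0.56 362.9066874027994 228.8312597200622 [340.5, 211.2, 384.4, 248.1]
scene end_plate 0.85 214.57169811320756 263.25283018867924 [202.1, 244.9, 226.5, 290.1]
scene plate_1 0.91 284.1546052631579 244.69901315789474 [272.6, 225.5, 298.9, 264.9]
scene plate_1 0.69 253.0605042016807 253.8050420168067 [242.2, 235.4, 263.5, 279.6]
```

```bash
python3 -m handwheel '[[-1,0.04,-0.026,-0.06,0,0,0.02],[-1,0.393,-0.257,-0.107,0,0,0.231],[-1,0.393,-0.257,-0.107,0,0,0.231],[-1,0.393,-0.257,-0.107,0,0,0.231],[-1,0.393,-0.257,-0.107,0,0,0.231],[-1,0.393,-0.257,-0.107,0,0,0.231],[-1,0.393,-0.257,-0.107,0,0,0.231],[-1,0.393,-0.257,-0.107,0,0,0.231],[-1,0.393,-0.257,-0.107,0,0,0.231],[-1,0.393,-0.257,-0.107,0,0,0.231],[-1,0.393,-0.257,-0.107,0,0,0.231]]'
python3 - <<'E'
from h import *
st=robot.read_state();p=robot.read_camera('wrist');save(p,'w1.png')
print(st['tool_pos'],R.from_rotvec(st['orientation']).as_matrix().round(3))
for k in ['gauge','end_plate','plate_1','gauge_grip','rail']:
    for r in robot.regions_of(p,k): print(k,r['conf'],r['rect'],ray(p,*[a.mean() for a in np.nonzero(r['mask'])][::-1],.06,st).round(3))
E
```

```text
t: 2.78
tool_pos: [0.4988, -0.1518, 0.3006]
orientation: [3.105, -0.473, -0.001]
force: [0.7, -0.3, 0.3]
opening: 0.0931
gripper_force: 0.0
[ 0.49875496 -0.15179844  0.30059973] [[ 0.955 -0.298 -0.001]
 [-0.298 -0.955 -0.   ]
 [-0.001  0.    -1.   ]]
gauge 0.89 [358.6, 284.9, 401.0, 342.7] [ 0.336 -0.179  0.06 ]
gauge 0.86 [395.7, 207.0, 440.2, 249.4] [ 0.428 -0.252  0.06 ]
gauge 0.81 [293.3, 1.7, 332.7, 18.6] [ 0.686 -0.203  0.06 ]
gauge 0.73 [301.6, 237.7, 347.4, 289.6] [ 0.42  -0.136  0.06 ]
end_plate 0.88 [208.1, 69.7, 242.1, 146.6] [ 0.625 -0.081  0.06 ]
plate_1 0.89 [346.0, 71.1, 368.7, 146.2] [ 0.582 -0.222  0.06 ]
plate_1 0.87 [286.5, 68.3, 303.4, 143.2] [ 0.603 -0.155  0.06 ]
gauge_grip 0.79 [355.5, 285.2, 398.6, 340.8] [ 0.335 -0.179  0.06 ]
gauge_grip 0.75 [294.2, 0.0, 332.7, 20.9] [ 0.686 -0.203  0.06 ]
gauge_grip 0.6 [300.5, 240.0, 348.4, 290.9] [ 0.42  -0.136  0.06 ]
gauge_grip 0.59 [396.1, 206.2, 445.9, 252.5] [ 0.428 -0.252  0.06 ]
rail 0.73 [206.8, 70.9, 428.5, 146.6] [ 0.596 -0.171  0.06 ]
```

View pics/w1.png

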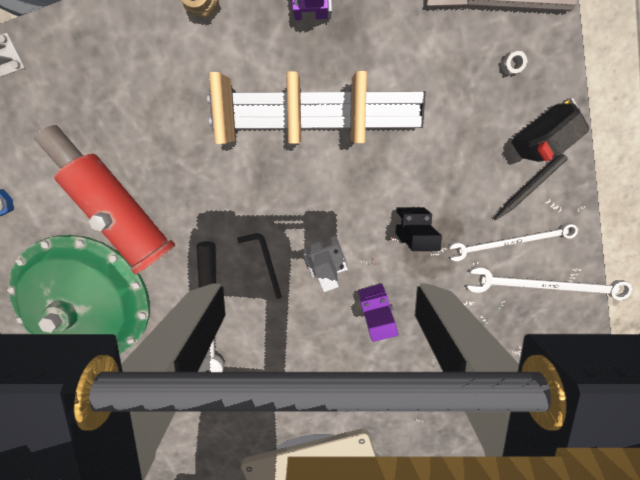

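```bash
python3 -m handwheel '[[-1,-0.08,0.01,0.09,0,0,0],[-1,-0.08,0.01,0.09,0,0,0],[-1,-0.08,0.01,0.09,0,0,0],[-1,-0.08,0.01,0.09,0,0,0]]'
python3 - <<'E'
from h import *
st=robot.read_state();p=robot.read_camera('wrist');save(p,'w2.png')
print(st['tool_pos'])
for k in ['gauge']:
    for r in robot.regions_of(p,k): print(k,r['conf'],r['rect'],ray(p,*[a.mean() for a in np.nonzero(r['mask'])][::-1],.06,st).round(3))
f=p['frame'][100:340,180:500]
cv2.imwrite('pics/w2c.png',cv2.resize(f[:,:,::-1],None,fx=2.5,fy=2.5,interpolation=cv2.INTER_CUBIC))
E
```

```text
t: 3.58
tool_pos: [0.4212, -0.1371, 0.2126]
orientation: [3.105, -0.472, 0.004]
force: [0.0, -0.4, 1.3]
opening: 0.0928
gripper_force: 0.0
[ 0.42120362 -0.13706711  0.21257655]
gauge 0.91 [287.9, 188.9, 345.9, 253.9] [ 0.417 -0.135  0.06 ]
gauge 0.76 [360.8, 253.7, 414.1, 321.8] [ 0.334 -0.179  0.06 ]
gauge 0.73 [406.3, 150.8, 469.3, 199.1] [ 0.425 -0.251  0.06 ]
```

View pics/w2c.png

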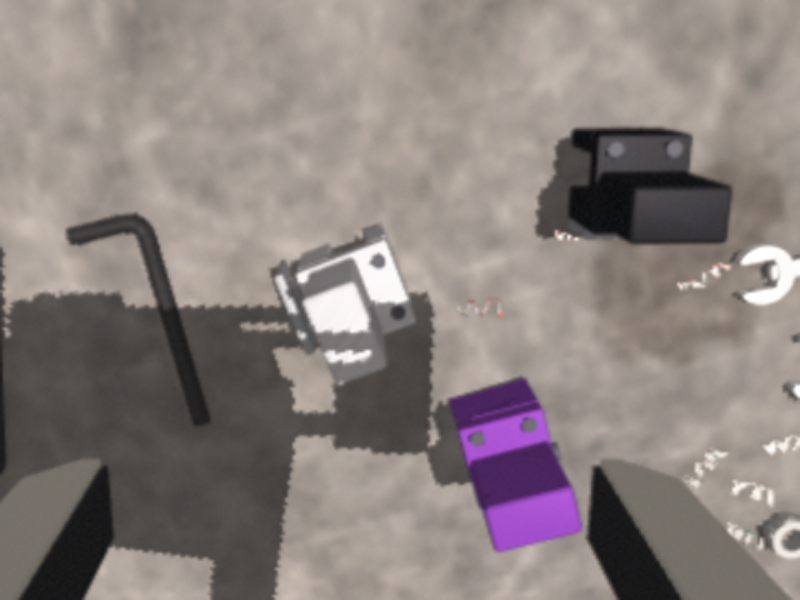

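```bash
python3 - <<'E'
from h import *
st=robot.read_state();p=robot.read_camera('wrist')
def q(u,v,z): return ray(p,180+u/2.5,100+v/2.5,z,st)[:2]
A,B=q(380,228,.042),q(414,318,.042);C,D=q(272,268,.042),q(308,350,.042)
E,F,G,H=[q(*a,.088) for a in[(340,383),(385,365),(357,285),(303,300)]]
print('bridge',A,B,C,D,'len',np.linalg.norm(A-B),np.linalg.norm(A-C),'\ntab',E,F,G,H,np.linalg.norm(E-F),np.linalg.norm(F-G),(E+F+G+H)/4)
for a,b in[(A,B),(C,D),(F,G),(E,H)]:print(np.degrees(np.arctan2(*(a-b)[::-1])))
Rt=R.from_rotvec(st['orientation']).as_matrix()
import itertools
im=cv2.resize(p['frame'][100:340,180:500,::-1],None,fx=2.5,fy=2.5)
def ov(c,yaw,foot,col):
    x=np.array([np.cos(yaw),np.sin(yaw)]);y=np.array([-x[1],x[0]])
    def poly(y0,y1,hx,z):
        P=[np.r_[c+sx*hx*x+yy*y,z] for sx,yy in[(-1,y0),(1,y0),(1,y1),(-1,y1)]]
        u=(proj(p,P,st)-[180,100])*2.5;cv2.polylines(im,[u.astype(int)],True,col,1)
    poly(-.0235,foot,.018,.042);poly(-.01,.01,.017,.088);poly(-.0235,foot,.018,0)
c=(E+F+G+H)/4
ov(c,np.radians(2),.025,(0,0,255))
cv2.imwrite('pics/ov.png',im[150:450,150:550])
E
```

```text
bridge [ 0.43887278 -0.15602403] [ 0.40016344 -0.15865286] [ 0.43627012 -0.11085554] [ 0.3999771  -0.11402663] len 0.03879850886405002 0.045243402600460475 
tab [ 0.39755478 -0.12721846] [ 0.39926846 -0.14447949] [ 0.42997423 -0.14350279] [ 0.43042217 -0.12401341] 0.017345890932055484 0.030721307744555008 [ 0.41430491 -0.13480354]
3.885119587171646
4.9935032623817515
-178.17812751277617
-174.4304306164192
```

View pics/ov.png

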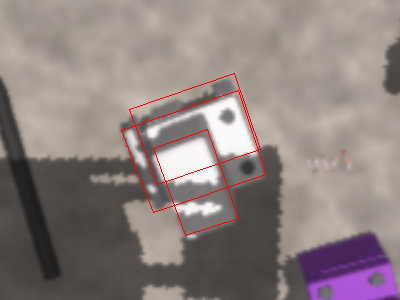

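```bash
python3 -m handwheel '[[-0.3,-0.006,0,0.02,0,0,-0.115],[-0.3,-0.006,0,0.07,0,0,-0.115],[-0.3,-0.006,0,0.11,0,0,-0.115],[-0.3,-0.006,0,0.15,0,0,-0.115],[-0.3,-0.006,0,0.15,0,0,-0.115],[-0.3,-0.006,0,0.15,0,0,-0.115],[1,-0.006,0,0.15,0,0,-0.115],[1,-0.006,0,0.15,0,0,-0.115],[1,-0.006,0,0.15,0,0,-0.115],[1,-0.006,0,0.15,0,0,-0.115],[1,-0.006,0,0.15,0,0,-0.115],[1,-0.006,0,0.15,0,0,-0.115]]' 40; python3 -c "
from h import *
print(R.from_rotvec(robot.read_state()['orientation']).as_matrix().round(4))"
```

```text
t: 5.22
tool_pos: [0.4144, -0.1346, 0.061]
orientation: [-3.14, -0.095, -0.0]
force: [-0.2, 0.9, 1.7]
opening: 0.0187
gripper_force: 40.0
[[ 9.982e-01  6.040e-02  1.000e-04]
 [ 6.040e-02 -9.982e-01  1.000e-04]
 [ 1.000e-04 -1.000e-04 -1.000e+00]]
```

```bash
python3 -m handwheel '[[1,0,0,-0.03,0,0,0],[1,0,0,-0.09,0,0,0],[1,0.05,0,-0.14,0,0,0.05],[1,0.105,0,-0.14,0,0,0.115],[1,0.105,0,-0.14,0,0,0.115],[1,0.105,0,-0.14,0,0,0.115],[1,0.105,0,-0.14,0,0,0.115],[1,0.105,0,-0.14,0,0,0.115]]'
python3 - <<'E'
from h import *
st=robot.read_state();p=robot.read_camera('wrist');save(p,'w3.png')
print(st['tool_pos'],st['force'])
for k in ['end_plate','plate_1','midway']:
    for r in robot.regions_of(p,k): print(k,r['conf'],r['rect'],ray(p,*[a.mean() for a in np.nonzero(r['mask'])][::-1],.06,st).round(3))
E
```

```text
t: 6.22
tool_pos: [0.5185, -0.1285, 0.2015]
orientation: [3.106, -0.471, 0.002]
force: [-0.1, -0.6, -2.3]
opening: 0.0186
gripper_force: 39.9
[ 0.51854366 -0.12846628  0.2015108 ] [-0.09753147 -0.57561712 -2.30362164]
end_plate 0.74 [211.9, 69.0, 248.7, 165.1] [ 0.625 -0.081  0.06 ]
plate_1 0.81 [311.6, 69.8, 329.6, 164.0] [ 0.603 -0.155  0.06 ]
plate_1 0.81 [383.6, 70.8, 419.7, 162.5] [ 0.582 -0.221  0.06 ]
```

View pics/w3.png

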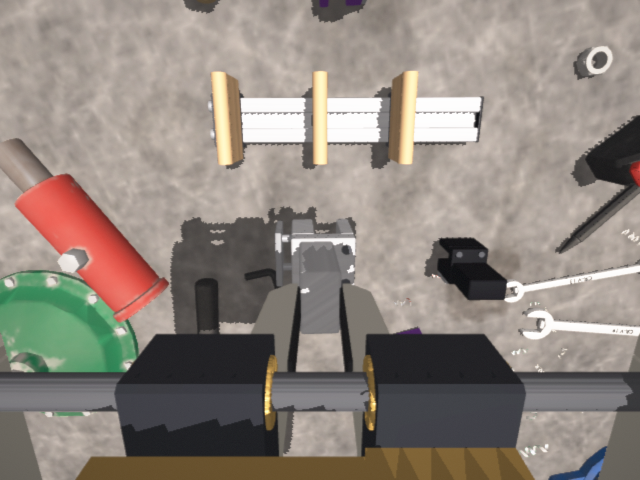

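```bash
python3 - <<'E'
from h import *
st=robot.read_state();p=robot.read_camera('wrist')
R_=R.from_rotvec(st['orientation']).as_matrix()
rs=robot.regions_of(p,'end_plate')[:1]+sorted(robot.regions_of(p,'plate_1')[:2],key=lambda r:r['rect'][0])
f=cv2.cvtColor(p['frame'],cv2.COLOR_RGB2HSV)
wood=(f[...,0]<25)&(f[...,1]>60)&(f[...,2]>90)
for r in rs:
    l,t,ri,b=[int(a) for a in r['rect']]
    m=wood.copy();m[:,:l-4]=0;m[:,ri+5:]=0;m[:t-4]=0;m[b+5:]=0
    ys=np.nonzero(m.sum(1)>6)[0];print('rows',ys[0],ys[-1])
    vs=np.arange(ys[0]+5,ys[-1]-4,4)
    for nm,fn in[('L',lambda c:c[0]-.5),('R',lambda c:c[-1]+.5)]:
        P=np.array([ray(p,fn(np.nonzero(m[v])[0]),v,.074,st) for v in vs])
        k=np.polyfit(P[:,0],P[:,1],1);
        print(nm,P[0].round(4),P[-1].round(4),'yaw',np.degrees(np.arctan(k[0])))
    u=np.nonzero(m[vs[5]])[0].mean()
    print('x ends',ray(p,u,ys[0]-.5,.08,st).round(4),ray(p,u,ys[-1]+.5,.08,st).round(4), 'ends z.074',ray(p,u,ys[-1]+.5,.074,st).round(4))
print(R_.round(3))
# gauge check
for v in [225,245,265,280]:
    print(v,[int(x) for x in p['frame'][v,265:365:4].mean(1)])
E
```

```text
rows 72 165
L [ 0.6564 -0.0823  0.074 ] [ 0.5977 -0.0647  0.074 ] yaw -16.83427557948645
R [ 0.6513 -0.0987  0.074 ] [ 0.5913 -0.0854  0.074 ] yaw -15.908127859933908
x ends [ 0.6551 -0.0974  0.08  ] [ 0.5889 -0.0716  0.08  ] ends z.074 [ 0.5887 -0.07    0.074 ]
rows 72 164
L [ 0.6331 -0.1578  0.074 ] [ 0.5744 -0.1401  0.074 ] yaw -16.800867978492526
R [ 0.6294 -0.1697  0.074 ] [ 0.5707 -0.152   0.074 ] yaw -17.05504730809805
x ends [ 0.6345 -0.1642  0.08  ] [ 0.5675 -0.1435  0.08  ] ends z.074 [ 0.5669 -0.1433  0.074 ]
rows 71 164
L [ 0.6139 -0.2222  0.074 ] [ 0.5568 -0.1998  0.074 ] yaw -18.297192575194277
R [ 0.6091 -0.2379  0.074 ] [ 0.5506 -0.2196  0.074 ] yaw -16.965902745984984
x ends [ 0.6164 -0.2249  0.08  ] [ 0.5475 -0.2083  0.08  ] ends z.074 [ 0.5465 -0.2094  0.074 ]
[[ 0.955 -0.297  0.001]
 [-0.297 -0.955 -0.   ]
 [ 0.001  0.    -1.   ]]
225 [75, 73, 76, 112, 115, 72, 75, 132, 136, 136, 138, 139, 100, 80, 78, 76, 72, 72, 103, 135, 133, 127, 76, 167, 180]
245 [74, 82, 84, 221, 138, 76, 75, 248, 249, 126, 133, 133, 133, 135, 137, 134, 135, 190, 170, 127, 139, 136, 250, 173, 169]
265 [73, 75, 78, 100, 96, 105, 105, 125, 127, 124, 107, 107, 106, 108, 108, 112, 109, 108, 105, 126, 126, 125, 213, 164, 162]
280 [73, 78, 37, 96, 97, 85, 84, 126, 128, 117, 124, 124, 127, 126, 122, 121, 121, 121, 124, 94, 58, 91, 127, 176, 176]
```

```bash
python3 -m handwheel '[[1,0.05,-0.004,0,0,0,-0.002],[1,0.0866,-0.0073,0.01,0,0,-0.002],[1,0.0866,-0.0073,0.03,0,0,-0.002],[1,0.0866,-0.0073,0.05,0,0,-0.002],[1,0.0866,-0.0073,0.05,0,0,-0.002],[1,0.0866,-0.0073,0.05,0,0,-0.002]]'
python3 - <<'E'
from h import *
st=robot.read_state();p=robot.read_camera('wrist');save(p,'w4.png')
print(st['tool_pos'],st['force'],R.from_rotvec(st['orientation']).as_matrix()[:2].round(4))
f=p['frame'][110:350,170:490]
cv2.imwrite('pics/w4c.png',cv2.resize(f[:,:,::-1],None,fx=2.5,fy=2.5,interpolation=cv2.INTER_CUBIC))
E
```

```text
t: 7.32
tool_pos: [0.6038, -0.147, 0.1517]
orientation: [3.107, -0.461, 0.001]
force: [0.1, -0.6, -2.1]
opening: 0.0183
gripper_force: 39.9
[ 0.60379251 -0.14695984  0.15166689] [ 0.12601815 -0.55977062 -2.10478065] [[ 9.569e-01 -2.904e-01  6.000e-04]
 [-2.904e-01 -9.569e-01 -3.000e-04]]
```

View pics/w4c.png

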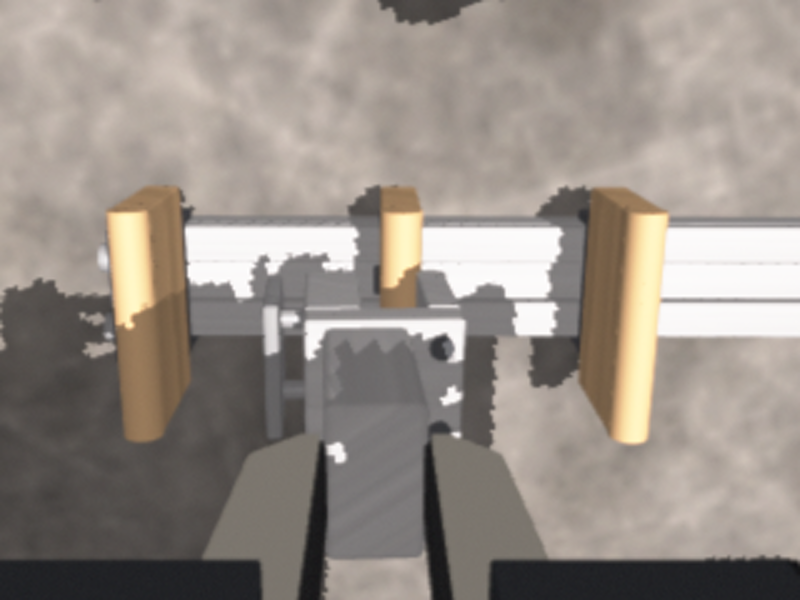

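```bash
python3 - <<'E'
from h import *
st=robot.read_state();p=robot.read_camera('wrist')
Rt=R.from_rotvec(st['orientation']).as_matrix();t=st['tool_pos']
im=cv2.resize(p['frame'][190:310,250:410,::-1],None,fx=5,fy=5,interpolation=cv2.INTER_CUBIC)
def W(xr,y,zg): return t+Rt@np.array([xr,-y,.061-zg])
def seg(a,b,col):
    u=(proj(p,[a,b],st)-[250,190]+.5)*5;cv2.line(im,*[tuple(int(v) for v in q) for q in u],col,1)
for y in(-.0235,-.0155,.0005): 
    seg(W(.018,y,0),W(.018,y,.042 if y<-.02 else .032),(0,0,255))
seg(W(.018,-.0235,0),W(.018,-.0155,0),(0,0,255));seg(W(.018,-.0235,.042),W(.018,.0185,.042),(0,0,255))
rx=np.array([.957,-.291,0]);ry=np.array([.291,.957,0])
for d in(-.006,.006):
    seg(rx*.585+ry*(.0272+d)+[0,0,.074],rx*.655+ry*(.0272+d)+[0,0,.074],(0,255,0))
cv2.imwrite('pics/ov4.png',im)
E
```

```text
(no output)
```

View pics/ov4.png

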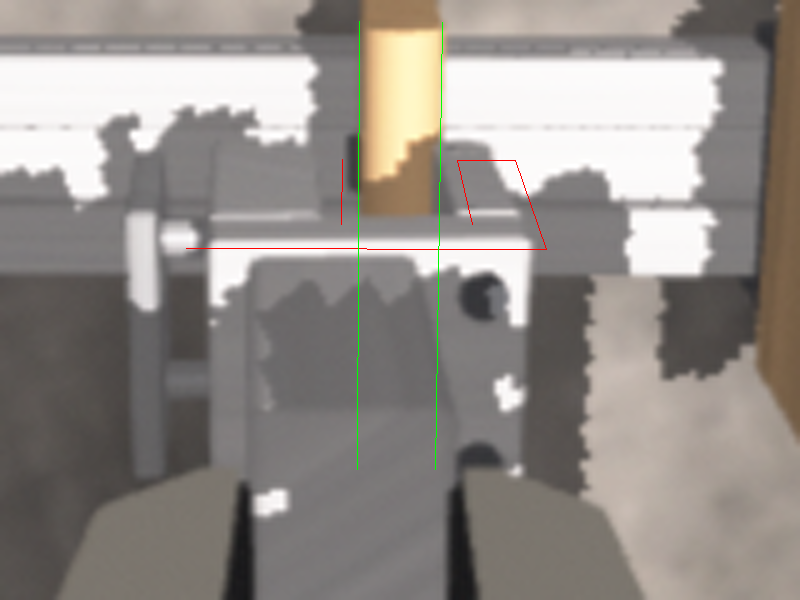

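```bash
python3 -m handwheel '[[1,0,0.0035,0,0,0,0],[1,0,0.0035,0.005,0,0,0],[1,0,0.0035,0.009,0,0,0],[1,0,0.0035,0.0125,0,0,0],[1,0,0.0035,0.0145,0,0,0],[1,0,0.0035,0.0145,0,0,0]]'
```

```text
t: 8.18
tool_pos: [0.6029, -0.1502, 0.1361]
orientation: [-3.107, 0.461, 0.001]
force: [0.3, -0.5, -1.9]
opening: 0.0184
gripper_force: 39.9
```

```bash
python3 -m handwheel '[[1,0,0,0.004,0,0,0],[1,0,0,0.008,0,0,0],[1,0,0,0.012,0,0,0],[1,0,0,0.016,0,0,0],[1,0,0,0.02,0,0,0],[1,0,0,0.022,0,0,0],[1,0,0,0.022,0,0,0]]'
```

```text
t: 9.05
tool_pos: [0.6029, -0.1503, 0.1142]
orientation: [-3.107, 0.461, 0.0]
force: [-0.2, -0.0, -2.4]
opening: 0.0185
gripper_force: 39.9
```

```bash
python3 -m handwheel '[[1,0,-0.002,0,0,0,0],[1,0,-0.005,0,0,0,0],[1,0,-0.01,0,0,0,0],[1,0,-0.015,0,0,0,0],[1,0,-0.02,0,0,0,0],[1,0,-0.025,0,0,0,0],[1,0,-0.03,0,0,0,0],[1,0,-0.032,0,0,0,0],[1,0,-0.032,0,0,0,0]]'
python3 - <<'E'
from h import *
st=robot.read_state();p=robot.read_camera('wrist');save(p,'w5.png')
print(st['tool_pos'],st['force'],st['force']@[.291,.957,0])
f=p['frame'][150:310,200:440]
cv2.imwrite('pics/w5c.png',cv2.resize(f[:,:,::-1],None,fx=3,fy=3,interpolation=cv2.INTER_CUBIC))
E
```

```text
t: 10.18
tool_pos: [0.6124, -0.1194, 0.1145]
orientation: [-3.107, 0.461, -0.0]
force: [-0.2, -3.5, -3.4]
opening: 0.0185
gripper_force: 39.8
[ 0.61242621 -0.11938739  0.1144867 ] [-0.2128289  -3.51170016 -3.36268582] -3.422630267272416
```

View pics/w5c.png

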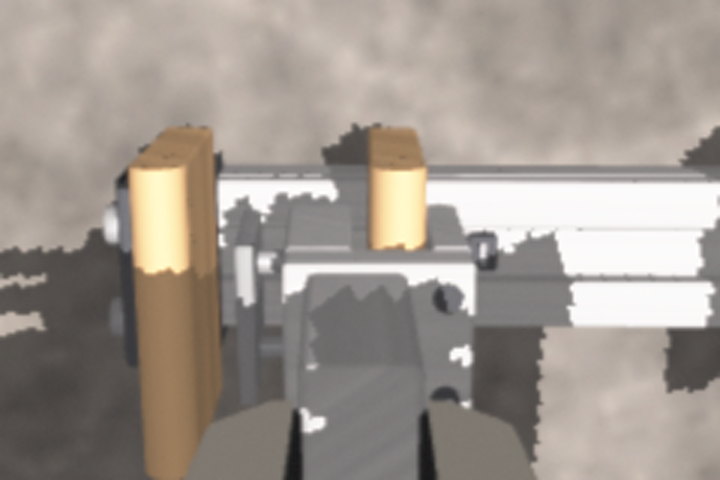

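```bash
cat > g.py <<'E'
import sys,numpy as np
from plant import robot
s=robot.read_state();f=s['force']@[.2904,.9569,0];print('F',round(f,2),'yr',round(s['tool_pos']@[.2904,.9569,0]*1e3,2),'t',s['t'],'Fz',round(s['force'][2],1),'tq',np.round(s['wrist_torque'],2))
sys.exit(f<-float(sys.argv[1]))
E
M="python3 -m handwheel"; 
(python3 -m handwheel '[[1,0,-0.0015,0,0,0,0],[1,0,-0.003,0,0,0,0],[1,0,-0.0045,0,0,0,0]]' >/dev/null; python3 g.py 5.8) &&
(python3 -m handwheel '[[1,0,-0.0005,0,0,0,0],[1,0,-0.001,0,0,0,0]]' >/dev/null; python3 g.py 5.8) &&
(python3 -m handwheel '[[1,0,-0.0005,0,0,0,0]]' >/dev/null; python3 g.py 5.8) &&
(python3 -m handwheel '[[1,0,-0.0005,0,0,0,0]]' >/dev/null; python3 g.py 5.8) &&
(python3 -m handwheel '[[1,0,-0.0005,0,0,0,0]]' >/dev/null; python3 g.py 5.8) &&
(python3 -m handwheel '[[1,0,-0.0005,0,0,0,0]]' >/dev/null; python3 g.py 5.8)
```

```text
F -4.52 yr 67.8 t 10.6 Fz -4.1 tq [-1.09  0.33  0.01]False
```

```bash
sed -i 's/sys.exit(\(.*\))$/sys.exit(int(\1))/' g.py
(python3 -m handwheel '[[1,0,-0.0005,0,0,0,0],[1,0,-0.001,0,0,0,0]]' >/dev/null; python3 g.py 5.8) &&
(python3 -m handwheel '[[1,0,-0.0005,0,0,0,0]]' >/dev/null; python3 g.py 5.8) &&
(python3 -m handwheel '[[1,0,-0.0005,0,0,0,0]]' >/dev/null; python3 g.py 5.8) &&
(python3 -m handwheel '[[1,0,-0.0005,0,0,0,0]]' >/dev/null; python3 g.py 5.8) &&
(python3 -m handwheel '[[1,0,-0.0005,0,0,0,0]]' >/dev/null; python3 g.py 5.8) &&
(python3 -m handwheel '[[1,0,-0.0005,0,0,0,0]]' >/dev/null; python3 g.py 5.8) &&
(python3 -m handwheel '[[1,0,-0.0005,0,0,0,0]]' >/dev/null; python3 g.py 5.8)
```

```text
F -3.45 yr 68.81 t 10.85 Fz -4.1 tq [-1.11  0.32  0.02]
F -3.72 yr 69.31 t 10.975 Fz -3.9 tq [-1.03  0.38  0.01]
F -4.14 yr 69.79 t 11.1 Fz -3.4 tq [-1.08  0.39  0.05]
F -3.79 yr 70.28 t 11.225 Fz -4.2 tq [-1.08  0.33 -0.  ]
F -3.89 yr 70.82 t 11.35 Fz -4.0 tq [-1.17  0.36  0.03]
F -4.56 yr 71.33 t 11.475 Fz -5.1 tq [-1.11  0.38  0.01]
F -4.38 yr 71.8 t 11.6 Fz -4.3 tq [-1.14  0.37 -0.  ]
```

```bash

(python3 -m handwheel '[[1,0,-0.0004,0,0,0,0]]' >/dev/null; python3 g.py 5.6) &&
(python3 -m handwheel '[[1,0,-0.0004,0,0,0,0]]' >/dev/null; python3 g.py 5.6) &&
(python3 -m handwheel '[[1,0,-0.0004,0,0,0,0]]' >/dev/null; python3 g.py 5.6) &&
(python3 -m handwheel '[[1,0,-0.0004,0,0,0,0]]' >/dev/null; python3 g.py 5.6) &&
(python3 -m handwheel '[[1,0,-0.0004,0,0,0,0]]' >/dev/null; python3 g.py 5.6) &&
(python3 -m handwheel '[[1,0,-0.0004,0,0,0,0]]' >/dev/null; python3 g.py 5.6) &&
(python3 -m handwheel '[[1,0,-0.0004,0,0,0,0]]' >/dev/null; python3 g.py 5.6) &&
(python3 -m handwheel '[[1,0,-0.0004,0,0,0,0]]' >/dev/null; python3 g.py 5.6) &&
(python3 -m handwheel '[[1,0,-0.0004,0,0,0,0]]' >/dev/null; python3 g.py 5.6) &&
(python3 -m handwheel '[[1,0,-0.0004,0,0,0,0]]' >/dev/null; python3 g.py 5.6)
```

```text
F -4.57 yr 72.25 t 11.725 Fz -2.6 tq [-1.1   0.33 -0.02]
F -4.51 yr 72.62 t 11.85 Fz -3.6 tq [-1.09  0.37  0.04]
F -4.58 yr 73.02 t 11.975 Fz -4.6 tq [-1.11  0.3  -0.01]
F -5.02 yr 73.41 t 12.1 Fz -4.0 tq [-1.1   0.32  0.04]
F -3.43 yr 73.82 t 12.225 Fz -4.4 tq [-1.11  0.29 -0.02]
F -4.11 yr 74.2 t 12.35 Fz -4.2 tq [-1.16  0.28  0.02]
F -5.26 yr 74.47 t 12.475 Fz -4.4 tq [-1.28  0.36  0.03]
F -5.69 yr 74.74 t 12.6 Fz -4.4 tq [-1.35  0.41  0.03]
```

```bash

(python3 -m handwheel '[[1,0,-0.0003,0,0,0,0]]' >/dev/null; python3 g.py 7) &&
(python3 -m handwheel '[[1,0,-0.0003,0,0,0,0]]' >/dev/null; python3 g.py 7) &&
(python3 -m handwheel '[[1,0,-0.0002,0,0,0,0]]' >/dev/null; python3 g.py 7);
python3 -m handwheel '[[1,0,0,0,0,0,0],[1,0,0,0,0,0,0]]' >/dev/null;python3 g.py 7;
python3 -m handwheel '[[1,0,0,0,0,0,0],[1,0,0,0,0,0,0]]' >/dev/null;python3 g.py 7
```

```text
F -7.04 yr 74.94 t 12.725 Fz -3.9 tq [-1.47  0.47  0.04]
F -5.61 yr 74.92 t 12.975 Fz -4.7 tq [-1.39  0.46  0.05]
F -6.07 yr 74.95 t 13.225 Fz -3.5 tq [-1.37  0.42  0.01]
```

```bash

python3 -m handwheel '[[1,0,-0.0003,0,0,0,0],[1,0,-0.0003,0,0,0,0]]' >/dev/null;python3 g.py 7;
python3 -m handwheel '[[1,0,-0.0002,0,0,0,0],[1,0,-0.0002,0,0,0,0]]' >/dev/null;python3 g.py 7;
python3 -m handwheel '[[1,0,0,0,0,0,0],[1,0,0,0,0,0,0]]' >/dev/null;python3 g.py 7
```

```text
F -5.67 yr 75.09 t 13.475 Fz -3.8 tq [-1.48  0.46  0.04]
F -6.75 yr 75.29 t 13.725 Fz -4.4 tq [-1.55  0.51  0.07]
F -6.58 yr 75.25 t 13.975 Fz -4.5 tq [-1.55  0.48  0.04]
```

```bash

python3 -m handwheel '[[1,0,-0.0002,0,0,0,0],[1,0,-0.0004,0,0,0,0]]' >/dev/null;python3 g.py 7;
python3 -m handwheel '[[1,0,-0.0002,0,0,0,0],[1,0,-0.0002,0,0,0,0]]' >/dev/null;python3 g.py 7;
python3 -m handwheel '[[1,0,0,0,0,0,0],[1,0,0,0,0,0,0]]' >/dev/null;python3 g.py 7
python3 -m handwheel '[[1,0,0,0,0,0,0],[1,0,0,0,0,0,0]]' >/dev/null;python3 g.py 7
```

```text
F -7.17 yr 75.49 t 14.225 Fz -4.1 tq [-1.72  0.57  0.03]
F -6.77 yr 75.6 t 14.475 Fz -3.2 tq [-1.75  0.54  0.01]
F -6.58 yr 75.59 t 14.725 Fz -4.0 tq [-1.73  0.58  0.06]
F -6.65 yr 75.6 t 14.975 Fz -3.3 tq [-1.66  0.57  0.07]
```

```bash

python3 -m handwheel '[[1,0,-0.0002,0,0,0,0],[1,0,-0.0004,0,0,0,0]]' >/dev/null;python3 g.py 7;
python3 -m handwheel '[[1,0,-0.0002,0,0,0,0],[1,0,-0.0002,0,0,0,0]]' >/dev/null;python3 g.py 7;
python3 -m handwheel '[[1,0,0,0,0,0,0],[1,0,0,0,0,0,0],[1,0,0,0,0,0,0]]';python3 g.py 7
python3 - <<'E'
from h import *
p=robot.read_camera('wrist')
f=p['frame'][150:310,200:440]
cv2.imwrite('pics/w6c.png',cv2.resize(f[:,:,::-1],None,fx=3,fy=3,interpolation=cv2.INTER_CUBIC))
E
```

```text
F -6.32 yr 76.24 t 15.225 Fz -3.1 tq [-1.54  0.46 -0.05]
F -6.31 yr 76.34 t 15.475 Fz -3.8 tq [-1.58  0.45  0.01]
t: 15.85
tool_pos: [0.6163, -0.1072, 0.1146]
orientation: [3.107, -0.462, 0.0]
force: [-1.7, -6.9, -3.7]
opening: 0.0186
gripper_force: 40.1
F -7.14 yr 76.36 t 15.85 Fz -3.7 tq [-1.57  0.45 -0.09]
```

View pics/w6c.png

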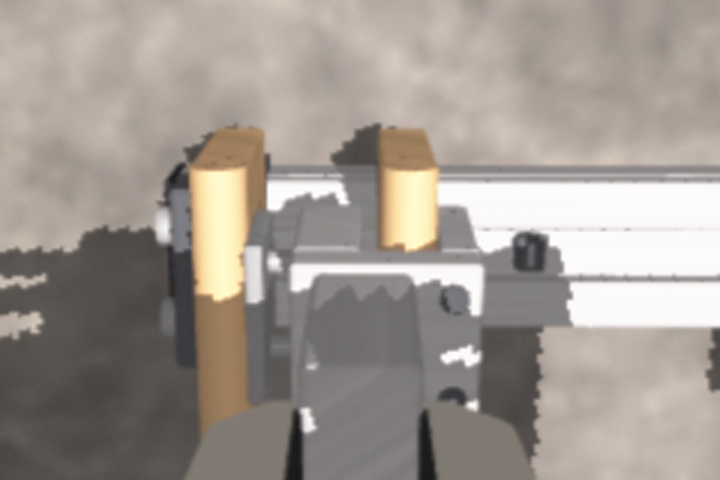

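```bash

python3 -m handwheel '[[1,0,0.0005,0,0,0,0],[1,0,0.001,0,0,0,0],[1,0,0.0015,0,0,0,0]]' >/dev/null;python3 g.py 7;
python3 -m handwheel '[[1,0,0.0005,0,0,0,0],[1,0,0.001,0,0,0,0],[1,0,0.001,0,0,0,0]]' >/dev/null;python3 g.py 7;
python3 -m handwheel '[[1,0,0.0005,0,0,0,0],[1,0,0.001,0,0,0,0],[1,0,0.001,0,0,0,0]]' >/dev/null;python3 g.py 7
```

```text
F -3.44 yr 75.59 t 16.275 Fz -3.5 tq [-0.97  0.23 -0.04]
F -2.46 yr 74.72 t 16.65 Fz -3.4 tq [-0.65  0.17  0.03]
F -1.21 yr 73.7 t 17.025 Fz -3.3 tq [-0.3  0.1 -0. ]
```

```bash

python3 -m handwheel '[[1,0,0.0005,0,0,0,0],[1,0,0.001,0,0,0,0],[1,0,0.001,0,0,0,0]]' >/dev/null;python3 g.py 7;
python3 -m handwheel '[[1,0,0.0005,0,0,0,0],[1,0,0.001,0,0,0,0],[1,0,0.001,0,0,0,0]]' >/dev/null;python3 g.py 7;
python3 -m handwheel '[[1,0,0.0005,0,0,0,0],[1,0,0.001,0,0,0,0],[1,0,0.001,0,0,0,0]]' >/dev/null;python3 g.py 7
```

```text
F -0.02 yr 72.65 t 17.4 Fz -2.6 tq [ 0.02 -0.03  0.01]
F -1.3 yr 71.48 t 17.775 Fz -2.9 tq [ 0.1   0.03 -0.04]
F 0.36 yr 70.45 t 18.15 Fz -2.2 tq [0.05 0.06 0.02]
```

```bash
python3 -m handwheel '[[1,0,0,-0.01,0,0,0],[1,0,0,-0.02,0,0,0],[1,0,0,-0.03,0,0,0],[1,0,0,-0.042,0,0,0],[1,0,0.03,-0.042,0,0,0],[1,0,0.07,-0.042,0,0,0],[1,0,0.11,-0.042,0,0,0],[1,0,0.11,-0.042,0,0,0],[1,0,0.11,-0.042,0,0,0]]'
python3 - <<'E'
from h import *
st=robot.read_state();p=robot.read_camera('wrist')
Rt=R.from_rotvec(st['orientation']).as_matrix();t=st['tool_pos']
print(t@[.2904,.9569,0])
im=cv2.resize(p['frame'][190:310,230:410,::-1],None,fx=4.4,fy=4.4,interpolation=cv2.INTER_CUBIC)
def W(xr,y,zg): return t+Rt@np.array([xr,-y+OFF,.061-zg])
OFF=-.0033
def seg(a,b,col):
    u=(proj(p,[a,b],st)-[230,190]+.5)*4.4;cv2.line(im,*[tuple(int(v) for v in q) for q in u],col,1)
for y in(-.0235,-.0155,.0005): seg(W(.018,y,0),W(.018,y,.042 if y<-.02 else .032),(0,0,255))
seg(W(.018,-.0235,0),W(.018,-.0155,0),(0,0,255));seg(W(.018,-.0235,.042),W(.018,.0185,.042),(0,0,255))
rx=np.array([.957,-.291,0]);ry=np.array([.291,.957,0])
for d in(-.006,.006):
    seg(rx*.585+ry*(-.0442+d)+[0,0,.074],rx*.655+ry*(-.0442+d)+[0,0,.074],(0,255,0))
cv2.imwrite('pics/ov7.png',im)
E
```

```text
t: 19.27
tool_pos: [0.5827, -0.2179, 0.157]
orientation: [-3.107, 0.462, -0.001]
force: [1.0, -0.0, -2.3]
opening: 0.0185
gripper_force: 40.0
-0.039294504669218334
```

View pics/ov7.png

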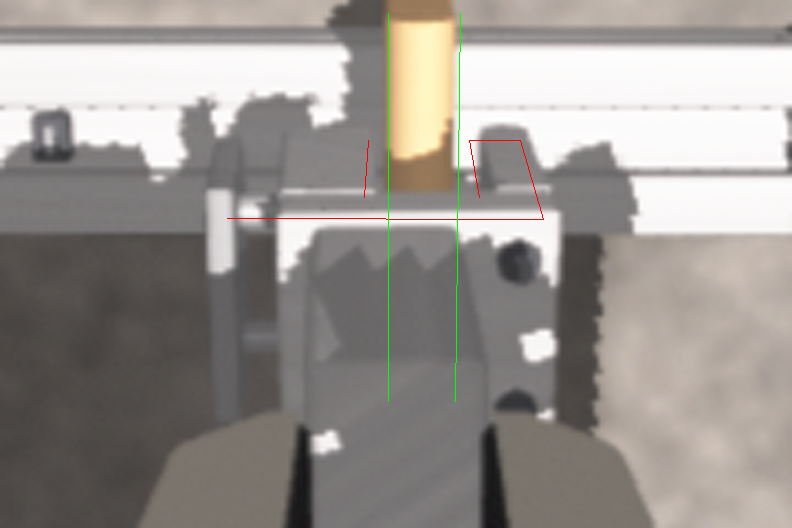

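```bash
python3 -m handwheel '[[1,0,-0.0007,0.005,0,0,0],[1,0,-0.0007,0.011,0,0,0],[1,0,-0.0007,0.016,0,0,0],[1,0,-0.0007,0.0185,0,0,0],[1,0,-0.0007,0.021,0,0,0],[1,0,-0.0007,0.021,0,0,0]]'
```

```text
t: 20.08
tool_pos: [0.5826, -0.2174, 0.1352]
orientation: [-3.107, 0.461, 0.0]
force: [0.3, 0.1, -1.7]
opening: 0.0181
gripper_force: 40.0
```

```bash
python3 -m handwheel '[[1,0,0,0.006,0,0,0],[1,0,0,0.012,0,0,0],[1,0,0,0.018,0,0,0],[1,0,0,0.021,0,0,0],[1,0,0,0.021,0,0,0]]'; python3 g.py 9
python3 -m handwheel '[[1,0,-0.002,0,0,0,0],[1,0,-0.006,0,0,0,0],[1,0,-0.011,0,0,0,0],[1,0,-0.016,0,0,0,0],[1,0,-0.021,0,0,0,0],[1,0,-0.026,0,0,0,0],[1,0,-0.031,0,0,0,0],[1,0,-0.036,0,0,0,0],[1,0,-0.041,0,0,0,0],[1,0,-0.046,0,0,0,0],[1,0,-0.051,0,0,0,0],[1,0,-0.056,0,0,0,0],[1,0,-0.06,0,0,0,0],[1,0,-0.063,0,0,0,0],[1,0,-0.065,0,0,0,0]]'; python3 g.py 9
```

```text
t: 20.7
tool_pos: [0.5824, -0.2173, 0.114]
orientation: [-3.107, 0.461, 0.001]
force: [0.5, -0.6, -3.1]
opening: 0.0187
gripper_force: 40.0
F -0.47 yr -38.78 t 20.7 Fz -3.1 tq [0.01 0.07 0.  ]
t: 22.58
tool_pos: [0.6016, -0.155, 0.1145]
orientation: [-3.108, 0.461, 0.0]
force: [-0.9, -5.0, -0.6]
opening: 0.0187
gripper_force: 40.0
F -5.05 yr 26.38 t 22.575 Fz -0.6 tq [-1.12  0.35 -0.07]
```

```bash
cat > g2.py <<'E'
import sys,numpy as np
from plant import robot
s=robot.read_state();T=s['wrist_torque']@[-.9569,.2904,0];print('F',round(s['force']@[.2904,.9569,0],2),'T',round(T,3),'yr',round(s['tool_pos']@[.2904,.9569,0]*1e3,2),'t',s['t'],'tz',round(s['wrist_torque'][2],2))
sys.exit(int(T>float(sys.argv[1])))
E
(python3 -m handwheel '[[1,0,-0.001,0,0,0,0],[1,0,-0.002,0,0,0,0],[1,0,-0.003,0,0,0,0],[1,0,-0.004,0,0,0,0]]' >/dev/null; python3 g2.py 1.35) &&
(python3 -m handwheel '[[1,0,-0.0005,0,0,0,0],[1,0,-0.001,0,0,0,0]]' >/dev/null; python3 g2.py 1.35) &&
(python3 -m handwheel '[[1,0,-0.0005,0,0,0,0],[1,0,-0.001,0,0,0,0]]' >/dev/null; python3 g2.py 1.35) &&
(python3 -m handwheel '[[1,0,-0.0005,0,0,0,0],[1,0,-0.001,0,0,0,0]]' >/dev/null; python3 g2.py 1.35) &&
(python3 -m handwheel '[[1,0,-0.0005,0,0,0,0]]' >/dev/null; python3 g2.py 1.35) &&
(python3 -m handwheel '[[1,0,-0.0005,0,0,0,0]]' >/dev/null; python3 g2.py 1.35) &&
(python3 -m handwheel '[[1,0,-0.0005,0,0,0,0]]' >/dev/null; python3 g2.py 1.35) &&
(python3 -m handwheel '[[1,0,-0.0005,0,0,0,0]]' >/dev/null; python3 g2.py 1.35) &&
(python3 -m handwheel '[[1,0,-0.0005,0,0,0,0]]' >/dev/null; python3 g2.py 1.35)
```

```text
F -6.7 T 1.146 yr 30.2 t 23.075 tz -0.04
F -4.02 T 1.142 yr 31.19 t 23.325 tz -0.05
F -4.45 T 1.074 yr 32.22 t 23.575 tz -0.09
F -4.96 T 1.154 yr 33.2 t 23.825 tz -0.05
F -4.7 T 1.13 yr 33.68 t 23.95 tz -0.05
F -5.14 T 1.197 yr 34.22 t 24.075 tz 0.02
F -4.48 T 1.118 yr 34.72 t 24.2 tz -0.04
F -4.27 T 1.155 yr 35.23 t 24.325 tz -0.04
F -5.02 T 1.211 yr 35.72 t 24.45 tz -0.05
```

```bash

(python3 -m handwheel '[[1,0,-0.0004,0,0,0,0]]' >/dev/null; python3 g2.py 1.35) &&
(python3 -m handwheel '[[1,0,-0.0004,0,0,0,0]]' >/dev/null; python3 g2.py 1.35) &&
(python3 -m handwheel '[[1,0,-0.0004,0,0,0,0]]' >/dev/null; python3 g2.py 1.35) &&
(python3 -m handwheel '[[1,0,-0.0004,0,0,0,0]]' >/dev/null; python3 g2.py 1.35) &&
(python3 -m handwheel '[[1,0,-0.0004,0,0,0,0]]' >/dev/null; python3 g2.py 1.35) &&
(python3 -m handwheel '[[1,0,-0.0004,0,0,0,0]]' >/dev/null; python3 g2.py 1.35) &&
(python3 -m handwheel '[[1,0,-0.0004,0,0,0,0]]' >/dev/null; python3 g2.py 1.35) &&
(python3 -m handwheel '[[1,0,-0.0004,0,0,0,0]]' >/dev/null; python3 g2.py 1.35) &&
(python3 -m handwheel '[[1,0,-0.0004,0,0,0,0]]' >/dev/null; python3 g2.py 1.35) &&
(python3 -m handwheel '[[1,0,-0.0004,0,0,0,0]]' >/dev/null; python3 g2.py 1.35)
```

```text
F -5.44 T 1.385 yr 35.93 t 24.575 tz -0.05
```

```bash

(python3 -m handwheel '[[1,0,-0.0003,0,0,0,0],[1,0,-0.0003,0,0,0,0]]' >/dev/null; python3 g2.py 1.68) &&
(python3 -m handwheel '[[1,0,-0.0003,0,0,0,0],[1,0,-0.0003,0,0,0,0]]' >/dev/null; python3 g2.py 1.68) &&
(python3 -m handwheel '[[1,0,-0.0003,0,0,0,0],[1,0,-0.0003,0,0,0,0]]' >/dev/null; python3 g2.py 1.68) &&
(python3 -m handwheel '[[1,0,-0.0003,0,0,0,0],[1,0,-0.0003,0,0,0,0]]' >/dev/null; python3 g2.py 1.68)
python3 -m handwheel '[[1,0,0,0,0,0,0],[1,0,0,0,0,0,0]]' >/dev/null;python3 g2.py 1.7
python3 -m handwheel '[[1,0,0,0,0,0,0],[1,0,0,0,0,0,0]]' >/dev/null;python3 g2.py 1.7
```

```text
F -5.92 T 1.372 yr 36.08 t 24.825 tz 0.0
F -7.05 T 1.514 yr 36.25 t 25.075 tz -0.08
F -7.72 T 1.598 yr 36.39 t 25.325 tz -0.1
F -6.87 T 1.696 yr 36.55 t 25.575 tz -0.06
F -6.25 T 1.698 yr 36.57 t 25.825 tz -0.0
F -7.4 T 1.711 yr 36.56 t 26.075 tz -0.03
```

```bash

python3 -m handwheel '[[1,0,-0.0002,0,0,0,0],[1,0,-0.0003,0,0,0,0]]' >/dev/null;python3 g2.py 1.7
python3 -m handwheel '[[1,0,0,0,0,0,0],[1,0,0,0,0,0,0],[1,0,0,0,0,0,0]]' >/dev/null;python3 g2.py 1.7
python3 - <<'E'
from h import *
st=robot.read_state();p=robot.read_camera('wrist')
f=cv2.cvtColor(p['frame'],cv2.COLOR_RGB2HSV)
wood=((f[...,0]<25)&(f[...,1]>60)&(f[...,2]>90)).astype(np.uint8)
n,l,s,c=cv2.connectedComponentsWithStats(wood)
ry=np.array([.2904,.9569,0])
for i in range(1,n):
    if s[i,4]<250: continue
    print(s[i])
    for v in range(s[i,1]+6,s[i,1]+20,5):
        x=np.nonzero(l[v]==i)[0]
        print([round(float(ray(p,u,v,.074,st)@ry)*1e3,1) for u in(x[0]-.5,x[-1]+.5)])
E
```

```text
F -7.21 T 1.793 yr 36.72 t 26.325 tz -0.04
F -7.26 T 1.804 yr 36.72 t 26.7 tz -0.06
[ 147   35   70   67 2898]
[126.9, 104.2]
[129.4, 99.4]
[131.4, 98.5]
[ 199  192   41  119 3531]
[104.5, 89.0]
[109.1, 89.2]
[111.9, 88.7]
[ 264  192   25  103 1648]
[67.8, 55.4]
[70.4, 55.4]
[71.2, 55.5]
[326 192  21  42 697]
[32.4, 21.2]
[32.3, 19.8]
[31.7, 19.1]
[   0  291  115   82 5743]
[238.9, 222.8]
[247.9, 220.9]
[253.6, 218.3]
[264 355  14  75 572]
[72.4, 66.0]
[73.3, 66.1]
[74.2, 66.3]
[362 355  14  76 549]
[5.3, -1.1]
[5.9, -2.0]
[5.0, -2.2]
[   44   412   491    68 14099]
[239.1, 187.2]
[235.5, 187.2]
[232.7, 186.4]
```

```bash

python3 -m handwheel '[[1,0,0.0006,0,0,0,0],[1,0,0.0012,0,0,0,0],[1,0,0.0018,0,0,0,0],[1,0,0.0024,0,0,0,0],[1,0,0.003,0,0,0,0],[1,0,0.003,0,0,0,0]]' >/dev/null;python3 g2.py 7;
python3 -m handwheel '[[1,0,0.0005,0,0,0,0],[1,0,0.001,0,0,0,0],[1,0,0.001,0,0,0,0]]' >/dev/null;python3 g2.py 7;
python3 -m handwheel '[[1,0,0.0005,0,0,0,0],[1,0,0.0005,0,0,0,0]]' >/dev/null;python3 g2.py 0.15
```

```text
F -2.86 T 0.722 yr 34.85 t 27.5 tz -0.06
F -1.01 T 0.396 yr 33.79 t 27.875 tz 0.01
F -1.21 T 0.248 yr 33.24 t 28.125 tz 0.03
```

```bash

python3 -m handwheel '[[1,0,0.0008,0,0,0,0],[1,0,0.0016,0,0,0,0],[1,0,0.0024,0,0,0,0],[1,0,0.0024,0,0,0,0]]' >/dev/null;python3 g2.py 0.15
python3 -m handwheel '[[1,0,0,-0.006,0,0,0],[1,0,0,-0.015,0,0,0],[1,0,0,-0.025,0,0,0],[1,0,0,-0.035,0,0,0],[1,0,0,-0.045,0,0,0],[1,0,0,-0.045,0,0,0],[1,-0.04,0.008,-0.045,0,0,0],[1,-0.09,0.02,-0.045,0,0,0],[1,-0.14,0.03,-0.045,0,0,0],[1,-0.185,0.0395,-0.045,0,0,0],[1,-0.185,0.0395,-0.02,0,0,0],[1,-0.185,0.0395,0.01,0,0,0],[1,-0.185,0.0395,0.035,0,0,0],[1,-0.185,0.0395,0.046,0,0,0],[1,-0.185,0.0395,0.05,0,0,0],[1,-0.185,0.0395,0.05,0,0,0]]'
```

```text
F -1.13 T 0.016 yr 30.64 t 28.625 tz 0.06
t: 30.62
tool_pos: [0.4148, -0.1351, 0.065]
orientation: [3.107, -0.461, 0.001]
force: [1.2, 0.3, -1.5]
opening: 0.0185
gripper_force: 40.0
```

```bash

python3 -m handwheel '[[1,0,0,0.001,0,0,0],[1,0,0,0.002,0,0,0],[1,0,0,0.003,0,0,0],[1,0,0,0.003,0,0,0]]'
python3 -m handwheel '[[1,0,0,0.0005,0,0,0],[1,0,0,0.001,0,0,0],[1,0,0,0.001,0,0,0]]'
```

```text
t: 31.12
tool_pos: [0.4147, -0.1351, 0.0618]
orientation: [3.107, -0.461, 0.001]
force: [0.3, 0.3, -0.7]
opening: 0.0179
gripper_force: 40.0
t: 31.5
tool_pos: [0.4154, -0.1352, 0.0614]
orientation: [3.107, -0.461, 0.003]
force: [0.9, 0.5, 5.0]
opening: 0.0184
gripper_force: 40.0
```

```bash
python3 - <<'E'
from h import *
st=robot.read_state();p=robot.read_camera('wrist')
f=cv2.cvtColor(p['frame'],cv2.COLOR_RGB2HSV)
wood=((f[...,0]<25)&(f[...,1]>60)&(f[...,2]>90)).astype(np.uint8)
n,l,s,c=cv2.connectedComponentsWithStats(wood)
ry=np.array([.2904,.9569,0])
for i in range(1,n):
    if s[i,4]<250 or s[i,1]>240: continue
    print(s[i])
    for v in range(s[i,1]+6,s[i,1]+s[i,3]-5,12):
        x=np.nonzero(l[v]==i)[0]
        print([round(float(ray(p,u,v,.074,st)@ry)*1e3,1) for u in(x[0]-.5,x[-1]+.5)])
E
```

```text
[  0 220  15  29 272]
[147.8, 142.8]
[149.3, 143.3]
```

```bash

python3 -m handwheel '[[-0.3,0,0,-0.0005,0,0,0],[-0.3,0,0,-0.0005,0,0,0],[-0.3,0,0,-0.0005,0,0,0],[-0.3,0,0,-0.0005,0,0,0],[-0.3,0,0,-0.01,0,0,0],[-0.3,0,0,-0.03,0,0,0],[-0.3,0,0,-0.07,0,0,0],[-0.3,0,0,-0.12,0,0,0],[-0.3,0.05,-0.03,-0.17,0,0,0],[-0.3,0.1,-0.07,-0.17,0,0,0],[-0.3,0.1,-0.073,-0.17,0,0,0],[-0.3,0.1,-0.073,-0.17,0,0,0],[-0.3,0.1,-0.073,-0.17,0,0,0]]'
python3 - <<'E'
from h import *
st=robot.read_state();p=robot.read_camera('wrist');save(p,'w9.png')
f=cv2.cvtColor(p['frame'],cv2.COLOR_RGB2HSV)
wood=((f[...,0]<25)&(f[...,1]>60)&(f[...,2]>90)).astype(np.uint8)
n,l,s,c=cv2.connectedComponentsWithStats(wood)
ry=np.array([.2904,.9569,0]);print(st['tool_pos']@ry)
for i in range(1,n):
    if s[i,4]<250 or s[i,1]>240: continue
    vs=range(s[i,1]+8,s[i,1]+s[i,3]-8,4)
    print(s[i],[round(float(np.median([ray(p,np.nonzero(l[v]==i)[0][k]+d,v,.074,st)@ry for v in vs]))*1e3,2) for k,d in((0,-.5),(-1,.5))])
for k in['gauge']:
    for r in robot.regions_of(p,k): print(k,r['conf'],r['rect'])
E
```

```text
t: 33.17
tool_pos: [0.5301, -0.0946, 0.2302]
orientation: [3.107, -0.462, -0.001]
force: [-0.1, -0.1, 0.5]
opening: 0.0603
gripper_force: 0.0
0.06344167928794937
[ 263   77   21   86 1304] [111.72, 95.43]
[310  77  14  86 961] [71.63, 59.32]
[ 351   77   21   86 1260] [34.88, 19.18]
[  72  169  138  140 7788] [268.57, 200.6]
gauge 0.81 [460.6, 233.1, 528.4, 288.0]
gauge 0.63 [354.3, 0.0, 403.8, 16.8]
```

View pics/w9.png

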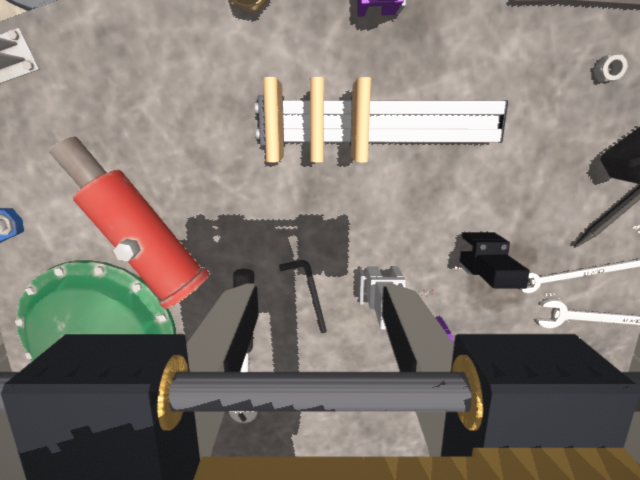

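```bash
python3 -c "
from plant import robot
print(robot.close_job())"
```

```text
the job is handed in; nothing more can be done
None
```

I set both sliding plates with the gauge at about 40.2 mm and 40.3 mm pitch, by camera measurement. The gauge stands released and upright on the bench, clear of the rail, and the job is handed in at about 33 s; the judge's verdict was not shown.

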